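# Make up a weight on the spring scale with ring weights

## Robot

A 6-joint arm with a two-finger parallel gripper is mounted at the origin on a cart in front of the work surface, level with it; the furniture and walls round the work are solid. World frame = base frame: x ahead of the robot, y to its left, z up, the work surface at z = 0. Lengths are in m, angles in rad, forces in N, time in s.
With the tool pointing down it reaches from about 0.35 to 0.775 m from the base axis. Payload 7.3 kg.
Tool frame: the origin (TCP) lies at the very end of the fingers, on their centre line; the grasp point (between the pads) lies 19 mm behind it; z points along the fingers, y is the line along which they close (so a half turn about z gives the same grasp; the last joint's range is limited). The gripper opens to 92 mm and grips with 3 to 60 N. Pads are 19 mm wide; open, the fingers measure 130 mm over their backs; the gripper's body (75 mm by 190 mm) begins 47 mm behind the grasp point.
Start: joints at [-1.464, 0.342, 1.524, -0, 1.275, -0.146], TCP at [0.131, -0.508, 0.227] pointing down, gripper open.
Joint ranges: [-2.53, 2.53], [-0.77, 2.02], [0.04, 2.7], [-1, 4.14], [0.28, 2.66], [-3.11, 3.11]. Speed limits (rad/s): [2.57, 2.57, 3.14, 3.14, 3.14, 3.14].

## Interface

Orientations are given as [roll, pitch, yaw] about the fixed x, y, z axes, in that order (R = Rz(yaw) Ry(pitch) Rx(roll)).
In Python, from cell import robot gives the robot as it stands.
- The arm moves only by the tool apply_moves, never from a script. Its argument "motion" is text: rows parted by semicolons, each of 7 numbers parted by spaces: the opening in per cent of the stroke, from 0 (shut) to 100 (fully open), then the shift along the tool's x, y, z in cm, then the turn, a rotation vector about the tool's x, y, z in rad. A call has 1 to 20 rows; each row shifts and turns the commanded pose from where the row before left it, along the tool's axes as they then stand; what a row does not reach is not made up. A row lasts 1/8 s, in which the tool goes at most 62.5 mm and 10.7 degrees, less where a joint would pass 70% of its speed; a pose out of reach is approached as far as the arm can. A call with a gripper value outside its range is refused whole. The fingers move at their own pace and stop on an object; "force" is the grip in N (left out, the last holds). Time passes only in rows, so rows that do not move let the fingers close. It gives the time, the measured TCP pose, the force, the opening and the grip force at its end, in the units of the state.
- robot.observe(): the state, without advancing time (a new reading comes with each control period).
- robot.read_camera(name): name is "side" or "top"; returns a dict with "img" (400x640x3 uint8, red, green, blue), "fovy" (degrees; the focal length in pixels is half the picture's height over the tangent of half this angle, whatever the lens; pixels are square), "cx", "cy" (the principal point, pixels), "R" (3x3) and "t" (3): a world point X has camera coordinates R X + t. Camera axes: x right, y down, z forward; pixel columns grow to the right and rows downward; lengths in m; the calibration is good to about 2 mm. A picture is of the moment at which its call begins. There is no depth.
- robot.hand_in(): hands the job in; it is judged then, once.
Trained networks look in a picture, given as the dict that the camera call returned (one of the last four; its "shot" number tells which), for a name from the list of things; names that differ only in an ending like _2 or _b are one class to them, and where a whole thing is asked for, a point or a joint stands for the part that bears it (a point fixed in the world has none). Each returns a list of dicts, best first, with "score" (0 to 1); they miss things now and then, are a little off and sometimes report something else, mostly with a low value. They report only what shows in the picture. A call takes as long as a camera call. They do not tell look-alikes from the thing itself.
- robot.search_frame(target, picture): "centre" ([x, y, z] in m, in world coordinates, good to about 4 mm: the middle of the surface that is visible of it).
- robot.trace(target, picture): "pixels" (400x640 bool, what is visible of it).
The state is a dict: "time": time; "qpos": joint angles; "qvel": joint speeds; "joint_efforts": joint torques, N m; "tool_pos": TCP position; "tool_rot": TCP orientation; "contact_force": force on the tool from outside, world axes, zero at the start; "torque": the same for the moment, N m; "opening": finger opening in m; "grip_force": force on a finger pad.
Only numpy, scipy, OpenCV 4.12 (cv2) and the standard library are available. Lean on these libraries where they do the work, as an engineer would, in place of code of your own. Each camera call takes 0.05 s, during which the arm holds its last target. There are 200 camera calls.

## Task

Thread brass ring weights from the steel tray one by one over the spindle of the spring scale, each let down gently until it lies flat on the pan or on the ring below, until the pointer comes to rest in the green band with your hand off. Stop there: leave the spare rings lying in the tray. The spindle is clamped somewhere along its slot in the pan, so find it by a light touch, never push the pointer into the red, never bump or press the scale hard, and leave the other things on the table alone.

Things in the scene. Friction and masses are not known exactly. Their poses are not given: they have to be found in the camera images.
- ring_a: one of four like brass ring weights: outer diameter 50 mm, bore 17 mm, 16 mm high, flat, about 160 g (each up to 6 % off). Origin: centre of the underside, z up along the bore. It starts lying flat on the tray floor. Take it across its outer diameter by its upper part.
- ring_b: one of four like brass ring weights: outer diameter 50 mm, bore 17 mm, 16 mm high, flat, about 160 g (each up to 6 % off). Origin: centre of the underside, z up along the bore. It starts lying flat on the tray floor. Take it across its outer diameter by its upper part.
- ring_c: one of four like brass ring weights: outer diameter 50 mm, bore 17 mm, 16 mm high, flat, about 160 g (each up to 6 % off). Origin: centre of the underside, z up along the bore. It starts lying flat on the tray floor. Take it across its outer diameter by its upper part.
- ring_d: one of four like brass ring weights: outer diameter 50 mm, bore 17 mm, 16 mm high, flat, about 160 g (each up to 6 % off). Origin: centre of the underside, z up along the bore. It starts lying flat on the tray floor. Take it across its outer diameter by its upper part.
- tray: shallow stainless tray, 175 (x) x 270 (y) x 23 mm, fixed; the floor is 2 mm thick; origin: centre of the underside. The rings lie in a row along its y axis, about 62 mm apart, so a grasp that closes along the tray's x axis has free space.
- pan_top (a point): centre of the top face of the round steel pan, 116 mm diameter; z up, x away from the face plate, y along the dark slot in the pan. The pan moves straight down only, on a spring: 1 mm per 0.25 N of load; unloaded its top would be 110 mm over the table.
- pan (a joint): travel of the pan and of the red pointer bar on the white face plate, in m, growing downward, 0 unloaded, hard stop at 0.045. One ring adds about 6.3 mm at rest. Green band: 0.0243 to 0.0319. Red: beyond 0.038. At first it rests at 0.009 to 0.015; two or three rings bring it into the green.
- scale: grey spring scale, fixed, 140 mm wide; origin: on the table, pan centre at its x = 38 mm. A brass spindle (14 mm diameter, chamfered over its last 2.5 mm to a 10 mm flat, top 54 mm above the pan) stands in the pan's slot at pan x = 0 and pan y anywhere from -12 to +12 mm: clamped firmly (holds over 40 N), elsewhere each time, not measured; found by feel.
- magnifier: bystander: magnifier with a black handle, 68x158x12 mm, lying on the table; origin: centre of its underside
- coverslips: bystander: small blue and white box, 33x33x16 mm, on the table; origin: centre of its underside
- marker: bystander: white and blue marker pen, 17x135x16 mm, lying on the table; origin: centre of its underside
Not all that is in view belongs to the job. Leave any brown look-alike of the ring_c alone.

How it is judged:
By the outcome, as a careful person would: the job done as asked, in the order asked, and still so for the second after the job is handed in, with the robot touching nothing.
It also fails if it takes over 72 s, if anything falls off the work surface, if the arm or the gripper's body presses on something with over 40 N, if the wrist force passes 120 N, or if a joint passes its speed limit or range.

## Working session

There is one attempt and no reset: what is moved stays moved. The work goes in short steps, Python scripts to look and compute and a tool call to move; the robot and the scene stay as the last step left them, time stands still between calls to the robot, and variables do not carry over. Pictures are saved under pics/ and viewed, at most 10 in all, crops included, and the job is handed in when it is done.

Besides the shell and the picture viewer there is one more tool, called after "Emit:" by a JSON object that holds its "name" and its "arguments". apply_moves: Moves the arm, as the interface text tells. Its arguments: {"type":"object","properties":{"motion":{"type":"string"},"force":{"type":"number"}},"required":["motion"]}

```bash
mkdir -p pics; cat > h.py <<'E'
import numpy as np, cv2
from cell import robot
def save(p,n,box=None,s=1):
    im=p["img"][:,:,::-1]
    if box: im=im[box[1]:box[3],box[0]:box[2]]
    cv2.imwrite("pics/"+n,cv2.resize(im,None,fx=s,fy=s,interpolation=cv2.INTER_CUBIC))
def proj(p,X):
    c=p["R"]@np.array(X)+p["t"]; f=200/np.tan(np.radians(p["fovy"])/2)
    return [p["cx"]+f*c[0]/c[2],p["cy"]+f*c[1]/c[2]]
def ray(p,u,v,z):
    f=200/np.tan(np.radians(p["fovy"])/2); R=np.array(p["R"]);t=np.array(p["t"])
    o=-R.T@t; d=R.T@np.array([(u-p["cx"])/f,(v-p["cy"])/f,1]); return o+d*(z-o[2])/d[2]
E
python3 - <<'E'
from h import *
s=robot.observe(); print(s)
for n in("side","top"):
    p=robot.read_camera(n); save(p,n+"1.png"); print(n,-np.array(p["R"]).T@np.array(p["t"]),p["fovy"],p["R"])
    for k in("ring_a","tray","pan_top","scale"):
        for r in robot.search_frame(k,p): print(k,np.round(r["centre"],4),round(r["score"],2),np.round(proj(p,r["centre"])))
E
```

```text
{'time': 0.0, 'qpos': array([-1.46400209e+00,  3.42703851e-01,  1.52500556e+00, -6.94024818e-06,
        1.27539733e+00, -1.45989429e-01]), 'qvel': array([ 0.00110258,  0.00010554, -0.00075399, -0.00064953, -0.00180733,
        0.00052892]), 'joint_efforts': array([-1.74886478e-03, -4.31247389e+01, -2.44218242e+01,  7.16342381e-02,
        5.59303060e-02, -1.20354375e-04]), 'tool_pos': array([ 0.1312841 , -0.50790491,  0.22605876]), 'tool_rot': array([-3.14009371e+00, -2.13689424e-04,  2.52785536e-01]), 'contact_force': array([-0.3859144 , -0.53103313,  0.36815684]), 'torque': array([-0.01182817, -0.01290419,  0.0193702 ]), 'grip_force': 0.0, 'opening': 0.09173641703728612}
side [0.26010763 1.04746602 0.53472506] 48.42450785645216 [[-0.96919032 -0.24516911 -0.02371128]
 [-0.07403297  0.38176504 -0.92128963]
 [ 0.23492389 -0.89114958 -0.38815358]]
ring_a [0.381  0.2607 0.0167] 0.78 [364. 275.]
ring_a [0.5698 0.2607 0.0192] 0.74 [278. 263.]
ring_a [0.5762 0.1997 0.0156] 0.69 [285. 251.]
ring_a [0.5491 0.3782 0.0226] 0.66 [268. 295.]
ring_a [0.5331 0.319  0.0218] 0.63 [286. 279.]
ring_a [ 0.3563 -0.3192  0.0119] 0.23 [400. 180.]
tray [0.5241 0.2937 0.0046] 0.89 [294. 280.]
pan_top [ 0.57   -0.1773  0.1006] 0.78 [325. 164.]
scale [ 0.5624 -0.1539  0.0532] 0.68 [326. 182.]
top [0.33706786 0.01398585 1.14677821] 53.33941258934489 [[-0.01948281 -0.99980705  0.00250615]
 [-0.97860247  0.01855594 -0.20492165]
 [ 0.20483561 -0.00644497 -0.97877517]]
ring_a [0.5381 0.3066 0.0202] 0.69 [211. 214.]
ring_a [0.5736 0.188  0.0169] 0.58 [252. 201.]
ring_a [0.5688 0.2474 0.0176] 0.57 [232. 203.]
ring_a [0.3812 0.2468 0.016 ] 0.57 [231. 269.]
ring_a [0.5548 0.3706 0.0186] 0.53 [189. 209.]
tray [0.5273 0.2789 0.005 ] 0.97 [221. 218.]
pan_top [ 0.568  -0.1834  0.099 ] 0.92 [386. 195.]
scale [ 0.5553 -0.1728  0.1024] 0.73 [382. 199.]
```

View pics/top1.png

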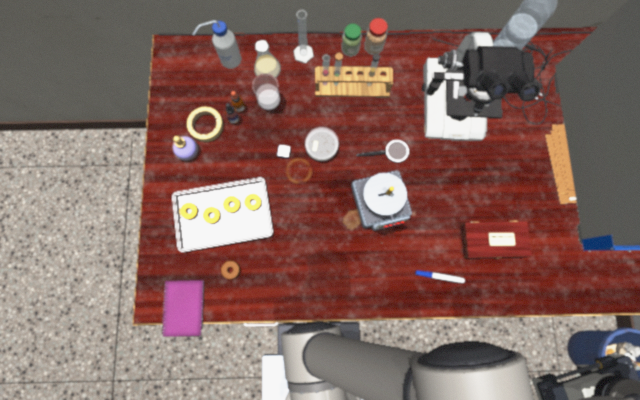

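View pics/side1.png

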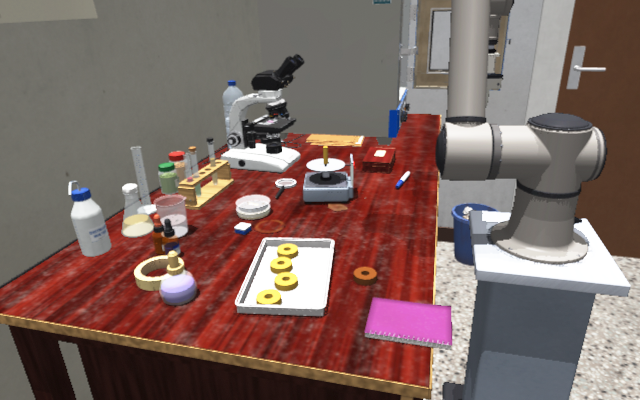

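The top view shows four yellow brass rings in the tray at about (189,211), (211,214), (232,204) and (253,202). The brown look-alike at (231,269) lies on the table, and the scale with its spindle is at about (386,192). The rings in the tray fit the description. Next I'll confirm with crops and measure.

```bash
python3 - <<'E'
from h import *
P={}
for n in("top","side"):
    p=robot.read_camera(n); P[n]=p
    for k in("ring_a",):
        for r in robot.trace(k,p):
            m=r["pixels"]; v,u=np.nonzero(m)
            h=cv2.convexHull(np.c_[u,v].astype(np.int32)); M=cv2.moments(h)
            c=(M["m10"]/M["m00"],M["m01"]/M["m00"])
            print(n,k,round(r["score"],2),len(u),np.round(c,1),np.round(ray(p,*c,0.018 if n=="top" else 0.012),4))
    for k in("tray","pan_top"):
        r=robot.trace(k,p)[0]; v,u=np.nonzero(r["pixels"])
        pts=np.array([ray(p,a+.0,b+.0,0.02 if k=="tray" else .1)[:2] for a,b in zip(u,v)])
        (c,s,a)=cv2.minAreaRect((pts*1000).astype(np.float32)); print(n,k,np.round(c,1),np.round(s,1),round(a,1))
a=P["top"]["img"][150:240,330:440]; b=P["side"]["img"][130:210,285:375]
a=cv2.resize(a[:,:,::-1],(600,490),interpolation=cv2.INTER_CUBIC)
c=P["side"]["img"][135:215,285:395]
c=cv2.resize(c[:,:,::-1],(550,400),interpolation=cv2.INTER_CUBIC)
d=cv2.resize(P["top"]["img"][170:290,160:290][:,:,::-1],(520,480),interpolation=cv2.INTER_CUBIC)
cv2.imwrite("pics/a.png",cv2.resize(np.hstack([a[:400,:],c]),(800,278))); 
e=np.vstack([cv2.resize(np.hstack([a[:490],np.zeros((490,0,3),np.uint8)]),(400,327)),np.zeros((40,400,3),np.uint8)])
f=cv2.resize(d,(400,367)); top=np.hstack([e,f])
cv2.imwrite("pics/b.png",np.vstack([top[:,:800],np.hstack([cv2.resize(c,(320,233)),np.zeros((233,480,3),np.uint8)])]))
E
```

```text
top ring_a 0.76 225 [231.7 204.4] [0.5653 0.2475 0.018 ]
top ring_a 0.73 233 [212.3 215.1] [0.535  0.3025 0.018 ]
top ring_a 0.71 226 [230.9 269.9] [0.3788 0.2453 0.018 ]
top ring_a 0.69 234 [189.  210.8] [0.5489 0.3698 0.018 ]
top ring_a 0.53 251 [252.7 202. ] [0.5714 0.1869 0.018 ]
top ring_a 0.4 1386 [385.2 193.9] [ 0.588  -0.1978  0.018 ]
top tray [537.5 272.8] [177.9 273.1] 9.1Traceback (most recent call last):
  File "<stdin>", line 12, in <module>
IndexError: list index out of range
```

```bash
python3 - <<'E'
from h import *
P={}
for n in("top","side"):
    p=robot.read_camera(n); P[n]=p
    if n=="side":
        for r in robot.trace("ring_a",p):
            v,u=np.nonzero(r["pixels"]); h=cv2.convexHull(np.c_[u,v].astype(np.int32)); M=cv2.moments(h)
            c=(M["m10"]/M["m00"],M["m01"]/M["m00"])
            print(n,round(r["score"],2),len(u),np.round(c,1),np.round(ray(p,*c,0.012),4))
    for k in("pan_top","pan","scale"):
        for r in robot.trace(k,p)[:1]:
            v,u=np.nonzero(r["pixels"])
            pts=np.array([ray(p,a,b,.1)[:2] for a,b in zip(u,v)])
            (c,s,a)=cv2.minAreaRect((pts*1000).astype(np.float32)); print(n,k,len(u),u.min(),u.max(),v.min(),v.max(),np.round(c,1),np.round(s,1),round(a,1))
def R(p,x0,y0,x1,y1,w,h): return cv2.resize(p["img"][y0:y1,x0:x1][:,:,::-1],(w,h),interpolation=cv2.INTER_CUBIC)
t,s=P["top"],P["side"]
cv2.imwrite("pics/b.png",np.vstack([np.hstack([R(t,345,165,425,235,400,350),R(s,290,140,370,210,400,350)]),np.hstack([R(t,160,180,290,290,295,250),R(s,230,230,390,320,445,250),np.zeros((250,60,3),np.uint8)])]))
E
```

```text
top pan_top 1430 363 406 174 216 [ 570.3 -181.8] [113.9 114.3] 43.1
top pan 1431 364 406 174 224 [ 565.7 -180.2] [113.7 124.4] 62.7
top scale 2625 352 411 171 230 [ 550.9 -173.4] [146.3 141.3] 13.4
side 0.92 377 [285.1 281.5] [0.5372 0.3136 0.012 ]
side 0.78 357 [364.5 275.3] [0.3805 0.2562 0.012 ]
side 0.69 368 [268.6 297.1] [0.5518 0.3718 0.012 ]
side 0.57 250 [286.8 251. ] [0.5733 0.1935 0.012 ]
side 0.54 325 [280.1 265.2] [0.5682 0.2557 0.012 ]
side pan_top 534 307 344 145 177 [ 593.5 -215.2] [106.9 302.2] 28.7
side pan 490 307 345 148 177 [ 585.6 -199.9] [109.8 261.6] 33.2
side scale 2055 302 353 146 203 [ 547.9 -133.1] [142.  474.4] 12.4
```

View pics/b.png

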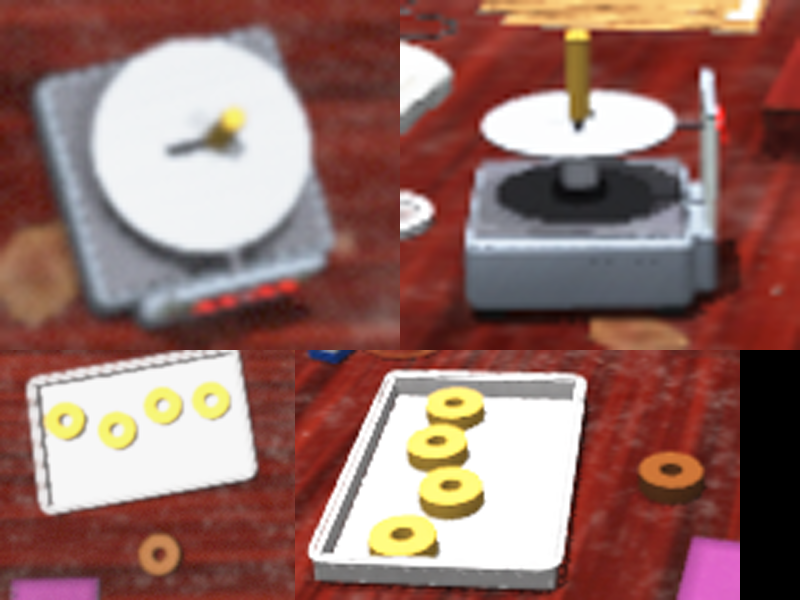

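The crop shows:
- **Rings:** the four brass rings lie in the white tray. The brown look-alike is outside it on the table.
- **Scale:** the spindle stands near the pan centre, with its top at about (391,189) in the top view and (325.4,146.6) in the side view.
- **Face plate:** it is on the robot side of the pan.

```bash
python3 - <<'E'
from h import *
from scipy.optimize import least_squares
t=robot.read_camera("top");s=robot.read_camera("side")
def tri(a,b):
    r=least_squares(lambda X:np.r_[np.array(proj(t,X))-a,np.array(proj(s,X))-b],[.57,-.18,.15]); return np.round(r.x,4),np.round(r.fun,2)
print("spindle top",tri((391.2,189.0),(325.4,146.8)))
print("pan c",tri((385,195),(325.5,164.5)))
print("top spindle@.152",ray(t,391.2,189,.152), "slot end",ray(t,379,195,.098),"base",ray(t,389.5,193.2,.098))
for X in [(.5714,.1869,.010)]: print(proj(s,X))
# yellow pixels of spindle
for p,b in((t,(375,175,400,205)),(s,(315,140,335,168))):
    im=cv2.cvtColor(p["img"],cv2.COLOR_RGB2HSV)[b[1]:b[3],b[0]:b[2]]
    m=(im[:,:,1]>110)&(im[:,:,0]>15)&(im[:,:,0]<35); v,u=np.nonzero(m); print(len(u),[(int(r)+b[1],round(float(u[v==r].mean())+b[0],1),int((v==r).sum())) for r in np.unique(v)])
E
```

```text
spindle top (array([ 0.5713, -0.189 ,  0.1506]), array([-0.01, -0.05,  0.05,  0.01]))
pan c (array([ 0.5688, -0.182 ,  0.0972]), array([-0.1 , -0.51,  0.57,  0.1 ]))
top spindle@.152 [ 0.57084798 -0.18873248  0.152     ] slot end [ 0.56753023 -0.16581555  0.098     ] base [ 0.57197204 -0.19445692  0.098     ]
[np.float64(288.5207314790418), np.float64(250.4212014367738)]
21 [(187, 391.5, 2), (188, 391.0, 3), (189, 390.5, 4), (190, 390.0, 3), (191, 389.0, 3), (192, 388.5, 4), (193, 388.5, 2)]
163 [(140, 324.5, 20), (141, 321.0, 11), (142, 326.4, 13), (143, 325.1, 18), (144, 324.1, 19), (145, 328.2, 6), (146, 325.0, 5), (147, 325.0, 5), (148, 324.5, 4), (149, 324.5, 4), (150, 324.5, 4), (151, 324.5, 4), (152, 325.0, 5), (153, 325.0, 5), (154, 325.0, 5), (155, 325.0, 5), (156, 325.0, 5), (157, 325.0, 5), (158, 325.5, 4), (159, 325.0, 3), (160, 325.0, 3), (161, 325.0, 3), (162, 325.5, 4), (163, 325.0, 3)]
```

Emit:
{"name": "apply_moves", "arguments": {"motion": "70 0 0 0 0 0 -0.184;70 0 0 0 0 0 -0.184;70 0 0 0 0 0 -0.184;70 0 0 0 0 0 -0.184;70 0 0 0 0 0 -0.184;70 0 0 0 0 0 -0.184;70 0 0 0 0 0 -0.184;70 0 0 0 0 0 -0.184;70 0 0 0 0 0 0", "force": 25}}

```text
time: 2.38
tool_pos: [0.1313, -0.5083, 0.2267]
tool_rot: [-3.142, 0.0, 1.723]
contact_force: [-0.9, 0.4, -1.3]
opening: 0.0644
grip_force: 0.0
```

Emit:
{"name": "apply_moves", "arguments": {"motion": "70 1.93 4.83 0 0 0 0;70 1.93 4.83 0 0 0 0;70 1.93 4.83 0 0 0 0;70 1.93 4.83 0 0 0 0;70 1.93 4.83 0 0 0 0;70 1.93 4.83 0 0 0 0;70 5.05 2.51 0 0 0 0;70 5.05 2.51 0 0 0 0;70 5.05 2.51 0 0 0 0;70 5.05 2.51 0 0 0 0;70 5.05 2.51 0 0 0 0;70 5.05 2.51 0 0 0 0;70 5.05 2.51 0 0 0 0;70 5.05 2.51 0 0 0 0;70 5.05 2.51 0 0 0 0;70 5.05 2.51 0 0 0 0;70 0 0 5 0 0 0;70 0 0 5 0 0 0;70 0 0 2 0 0 0;70 0 0 0 0 0 0"}}

```text
time: 4.88
tool_pos: [0.5694, 0.1879, 0.1049]
tool_rot: [-3.138, 0.0, 1.722]
contact_force: [0.0, -0.2, 0.5]
opening: 0.0644
grip_force: 0.0
```

Emit:
{"name": "apply_moves", "arguments": {"motion": "70 0 0 3 0 0 0;70 0 0 3 0 0 0;70 0 0 0 0 0 0"}}

```text
time: 5.25
tool_pos: [0.5699, 0.1879, 0.0462]
tool_rot: [-3.139, 0.0, 1.723]
contact_force: [0.5, 0.5, 0.2]
opening: 0.0641
grip_force: 0.0
```

```bash
python3 - <<'E'
from h import *
s=robot.read_camera("side");t=robot.read_camera("top")
print(robot.observe()["tool_pos"],proj(s,robot.observe()["tool_pos"]))
def R(p,x0,y0,x1,y1,w,h): return cv2.resize(p["img"][y0:y1,x0:x1][:,:,::-1],(w,h),interpolation=cv2.INTER_CUBIC)
cv2.imwrite("pics/c.png",np.hstack([R(s,240,210,340,310,400,400),R(t,200,150,300,250,400,400)]))
E
```

```text
[0.57161872 0.18824946 0.04842458] [np.float64(287.36997342744297), np.float64(236.19411228996663)]
```

View pics/c.png

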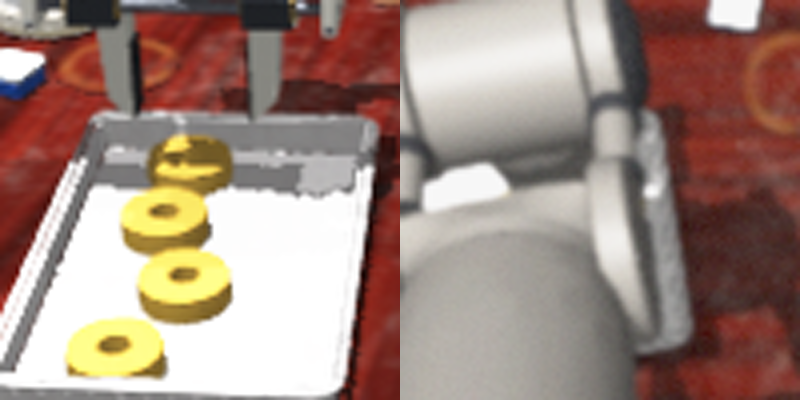

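The side crop shows the fingers straddling ring 4 (crop (190,165)) evenly. I'll descend, grip and lift.

Emit:
{"name": "apply_moves", "arguments": {"motion": "70 0 0 1.9 0 0 0;70 0 0 1.9 0 0 0;70 0 0 0 0 0 0;40 0 0 0 0 0 0;40 0 0 0 0 0 0;40 0 0 0 0 0 0;40 0 0 0 0 0 0", "force": 25}}

```text
time: 6.22
tool_pos: [0.5718, 0.1883, 0.0103]
tool_rot: [3.138, -0.0, 1.725]
contact_force: [-0.1, 0.1, 6.1]
opening: 0.0494
grip_force: 25.0
```

Emit:
{"name": "apply_moves", "arguments": {"motion": "40 0 0 -2 0 0 0;40 0 0 -4.5 0 0 0;40 0 0 -4.5 0 0 0;40 0 0 -4.5 0 0 0;40 0 0 -4.5 0 0 0;40 0 0 0 0 0 0.166;40 0 0 0 0 0 0.166;40 0 0 0 0 0 0.166;40 0 0 0 0 0 0.166;40 0 0 0 0 0 0.166;40 0 0 0 0 0 0.166;40 0 0 0 0 0 0.166;40 0 0 0 0 0 0.166;40 0 0 0 0 0 0.166;40 0 0 0 0 0 0"}}

```text
time: 8.1
tool_pos: [0.5701, 0.188, 0.2085]
tool_rot: [3.142, 0.001, 0.232]
contact_force: [-0.5, -0.3, -1.1]
opening: 0.0491
grip_force: 25.0
```

Emit:
{"name": "apply_moves", "arguments": {"motion": "40 -1.07 4.59 0 0 0 0;40 -1.07 4.59 0 0 0 0;40 -1.07 4.59 0 0 0 0;40 -1.07 4.59 0 0 0 0;40 -1.07 4.59 0 0 0 0;40 -1.07 4.59 0 0 0 0;40 -1.07 4.59 0 0 0 0;40 -1.07 4.59 0 0 0 0;40 0 0 0 0 0 0;40 0 0 0 0 0 0;40 0 0 0 0 0 0"}}

```text
time: 9.48
tool_pos: [0.5712, -0.1877, 0.2088]
tool_rot: [-3.141, 0.0, 0.233]
contact_force: [0.1, -0.9, -1.1]
opening: 0.0487
grip_force: 25.0
```

```bash
python3 - <<'E'
from h import *
s=robot.read_camera("side")
for i in range(3):
    o=robot.observe(); print(o["tool_pos"],o["tool_rot"],o["contact_force"],o["opening"]); 
print(robot.observe()["time"],proj(s,o["tool_pos"]), proj(s,o["tool_pos"]-[0,0,.008]))
print("px per mm x,y,z", [np.array(proj(s,np.array([.571,-.189,.17])+e))-np.array(proj(s,[.571,-.189,.17])) for e in np.eye(3)*.01])
save(s,"d.png",(280,100,380,200),6)
E
```

```text
[ 0.57128067 -0.18765841  0.20884048] [-3.14144347e+00 -6.81195736e-06  2.33291117e-01] [ 0.56629006 -0.60158004 -2.11218907] 0.04877627032921827
[ 0.57128067 -0.18765841  0.20884048] [-3.14144347e+00 -6.81195736e-06  2.33291117e-01] [ 0.56629006 -0.60158004 -2.11218907] 0.04877627032921827
[ 0.57128067 -0.18765841  0.20884048] [-3.14144347e+00 -6.81195736e-06  2.33291117e-01] [ 0.56629006 -0.60158004 -2.11218907] 0.04877627032921827
9.525 [np.float64(324.9406899995217), np.float64(127.76503603511452)] [np.float64(324.9981217522171), np.float64(130.4384476790033)]
px per mm x,y,z [array([-3.27482675, -0.15396078]), array([-0.80981027,  0.9323735 ]), array([-0.06987654, -3.28061584])]
```

View pics/d.png

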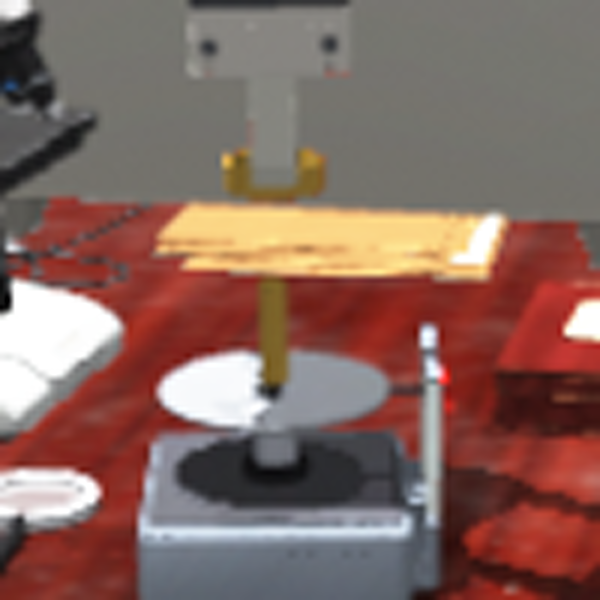

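The side crop shows the held ring centred at crop x≈275, and the spindle at about 273 with its top at row 280. The ring needs roughly 2 mm more toward +x. I'll lower it to just over the tip and compare from close by.

Emit:
{"name": "apply_moves", "arguments": {"motion": "40 0.17 0 2 0 0 0;40 0 0 1.5 0 0 0;40 0 0 0.6 0 0 0;40 0 0 0 0 0 0;40 0 0 0 0 0 0"}}

```text
time: 10.15
tool_pos: [0.5732, -0.1887, 0.1683]
tool_rot: [3.141, -0.001, 0.231]
contact_force: [0.1, 0.0, -1.9]
opening: 0.0494
grip_force: 25.0
```

```bash
python3 - <<'E'
from h import *
s=robot.read_camera("side");t=robot.read_camera("top");o=robot.observe();print(o["tool_pos"],o["contact_force"])
a=cv2.resize(s["img"][120:180,290:360][:,:,::-1],(560,480),interpolation=cv2.INTER_CUBIC)
b=cv2.resize(t["img"][140:240,345:395][:,:,::-1],(240,480),interpolation=cv2.INTER_CUBIC)
cv2.imwrite("pics/e.png",np.hstack([a,b]))
P=s
def el(c,r,z):
    q=np.array([proj(P,[c[0]+r*np.cos(a),c[1]+r*np.sin(a),z]) for a in np.linspace(0,6.28,60)]);return (q.min(0)-[290,120])*8,(q.max(0)-[290,120])*8
print("spindle tip pred",el((.571,-.189),.005,.1506)); print("ring bottom pred",el(o["tool_pos"],.025,o["tool_pos"][2]-.008))
E
```

```text
[ 0.57311166 -0.18874082  0.16835915] [-0.56974997 -0.60274126 -0.94404003]
spindle tip pred (array([270.98484621, 210.63315645]), array([297.84254638, 218.44781937]))
ring bottom pred (array([210.91192554, 170.30966171]), array([345.50606041, 208.61536827]))
```

View pics/e.png

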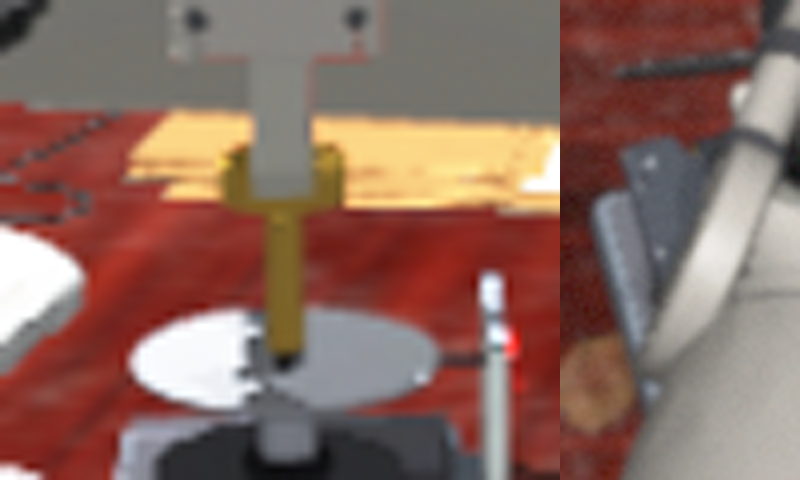

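The side crop shows the ring centred at x≈283 and the spindle at ≈284, so they line up. I'll descend slowly past the tip and check the lateral force and whether the pan moves.

Emit:
{"name": "apply_moves", "arguments": {"motion": "40 0 0 0.5 0 0 0;40 0 0 0.4 0 0 0;40 0 0 0.4 0 0 0;40 0 0 0.4 0 0 0;40 0 0 0 0 0 0;40 0 0 0 0 0 0;40 0 0 0 0 0 0"}}

```text
time: 11.12
tool_pos: [0.5729, -0.1886, 0.1509]
tool_rot: [3.141, -0.0, 0.231]
contact_force: [-0.1, 0.6, -1.1]
opening: 0.0491
grip_force: 25.0
```

```bash
cat >> h.py <<'E'
def pan(p):
    r=robot.trace("pan_top",p)
    im=cv2.cvtColor(p["img"],cv2.COLOR_RGB2HSV)[145:200,335:365]; m=(im[:,:,1]>170)&(im[:,:,2]>170)&((im[:,:,0]<8)|(im[:,:,0]>172)); v,u=np.nonzero(m)
    out=[("red",len(v),v.mean()+145 if len(v) else None)]
    if r: v,u=np.nonzero(r[0]["pixels"]); k=(u<322)|(u>330); out.append(("pan rows",v[k].min(),v[k].max(),round(v[k].mean(),2)))
    return out
E
python3 - <<'E'
from h import *
s=robot.read_camera("side");print(pan(s))
o=robot.observe();print(o["tool_pos"],o["contact_force"],o["torque"],o["time"])
ims=cv2.imread("pics/e.png")[:480,:560]
a=cv2.resize(s["img"][120:180,290:360][:,:,::-1],(560,480),interpolation=cv2.INTER_CUBIC)
cv2.imwrite("pics/f.png",np.hstack([ims[:,170:],a[:,170:]]))
E
```

```text
[('red', 11, np.float64(166.9090909090909)), ('pan rows', np.int64(159), np.int64(172), np.float64(165.01))]
[ 0.57289473 -0.1886066   0.15085055] [ 0.43350086 -0.44104097 -2.16833426] [ 0.01755199 -0.01977642 -0.00350347] 11.225
```

View pics/f.png

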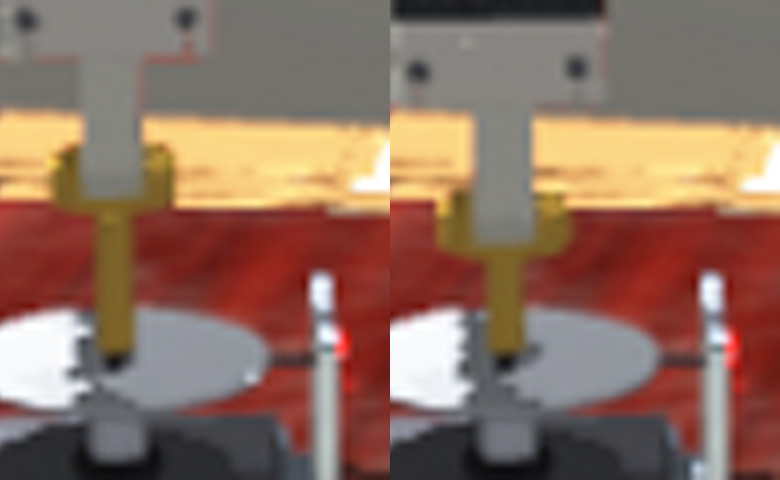

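Between the two frames the ring dropped about 16 mm, while the pan (row ≈358) and the pointer stayed put, so the ring is threaded over the tip. I'll find the centre by light lateral touches.

Emit:
{"name": "apply_moves", "arguments": {"motion": "40 0 0.1 0 0 0 0;40 0 0 0 0 0 0;40 0 0 0 0 0 0"}}

```text
time: 11.6
tool_pos: [0.5731, -0.1896, 0.1507]
tool_rot: [3.142, 0.0, 0.231]
contact_force: [-0.3, 0.4, -1.0]
opening: 0.0495
grip_force: 25.0
```

Emit:
{"name": "apply_moves", "arguments": {"motion": "40 0 -0.2 0 0 0 0;40 0 0 0 0 0 0;40 0 0 0 0 0 0"}}

```text
time: 11.98
tool_pos: [0.5726, -0.1875, 0.1507]
tool_rot: [3.142, -0.0, 0.231]
contact_force: [0.3, -0.6, -1.4]
opening: 0.0494
grip_force: 25.0
```

Emit:
{"name": "apply_moves", "arguments": {"motion": "40 0.1 0.1 0 0 0 0;40 0 0 0 0 0 0;40 0 0 0 0 0 0"}}

```text
time: 12.35
tool_pos: [0.5738, -0.1884, 0.1507]
tool_rot: [3.142, 0.0, 0.231]
contact_force: [-0.3, -0.1, -2.2]
opening: 0.0488
grip_force: 25.0
```

Emit:
{"name": "apply_moves", "arguments": {"motion": "40 -0.2 0 0 0 0 0;40 0 0 0 0 0 0;40 0 0 0 0 0 0"}}

```text
time: 12.72
tool_pos: [0.5718, -0.1888, 0.1507]
tool_rot: [3.142, 0.0, 0.231]
contact_force: [-0.2, 0.0, -1.6]
opening: 0.049
grip_force: 25.0
```

No contact at ±1 mm in either direction, so the ring is well centred on the spindle. I'll re-centre and let it down.

Emit:
{"name": "apply_moves", "arguments": {"motion": "40 0.1 0 0 0 0 0;40 0 0 0.7 0 0 0;40 0 0 0.7 0 0 0;40 0 0 0.7 0 0 0;40 0 0 0.7 0 0 0;40 0 0 0.7 0 0 0;40 0 0 0.5 0 0 0;40 0 0 0.2 0 0 0;40 0 0 0.2 0 0 0;40 0 0 0.2 0 0 0;40 0 0 0.2 0 0 0;40 0 0 0.2 0 0 0;40 0 0 0.2 0 0 0;40 0 0 0 0 0 0;40 0 0 0 0 0 0;40 0 0 0 0 0 0"}}

```text
time: 14.72
tool_pos: [0.5729, -0.1886, 0.0988]
tool_rot: [3.141, -0.0, 0.231]
contact_force: [-0.4, -0.4, 1.4]
opening: 0.0489
grip_force: 25.0
```

```bash
python3 - <<'E'
from h import *
s=robot.read_camera("side");print(pan(s))
o=robot.observe();print(o["tool_pos"],o["contact_force"],o["torque"],o["time"])
E
```

```text
[('red', 8, np.float64(171.75)), ('pan rows', np.int64(163), np.int64(175), np.float64(169.0))]
[ 0.57294498 -0.18864785  0.09883597] [0.0030726  0.76664508 1.6149075 ] [-0.08341252 -0.02391338  0.01994004] 14.825
```

Emit:
{"name": "apply_moves", "arguments": {"motion": "40 0 0 -0.2 0 0 0;40 0 0 -0.2 0 0 0;40 0 0 -0.1 0 0 0;40 0 0 0 0 0 0;40 0 0 0 0 0 0;40 0 0 0 0 0 0"}}

```text
time: 15.58
tool_pos: [0.5728, -0.1886, 0.1037]
tool_rot: [3.141, 0.0, 0.231]
contact_force: [1.4, -0.4, -0.2]
opening: 0.0488
grip_force: 25.0
```

```bash
python3 - <<'E'
from h import *
s=robot.read_camera("side");print(pan(s))
o=robot.observe();print(o["tool_pos"],o["contact_force"],o["torque"],o["time"])
a=cv2.resize(s["img"][120:180,290:360][:,:,::-1],(560,480),interpolation=cv2.INTER_CUBIC)
cv2.imwrite("pics/g.png",a)
E
```

```text
[('red', 11, np.float64(169.8181818181818)), ('pan rows', np.int64(161), np.int64(173), np.float64(167.45))]
[ 0.57282505 -0.18861015  0.10366815] [1.25503569 0.19857382 0.11385712] [-0.10159832 -0.12404439  0.02738897] 15.675
```

View pics/g.png

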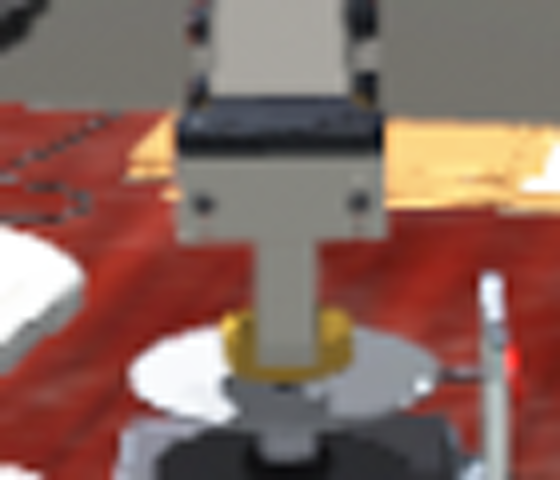

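The ring lies on the pan at crop (287,345) and the wrist force is about zero, so the pan carries it. I'll release and back off upward.

Emit:
{"name": "apply_moves", "arguments": {"motion": "65 0 0 0 0 0 0;65 0 0 0 0 0 0;65 0 0 0 0 0 0;65 0 0 -1 0 0 0;65 0 0 -3 0 0 0;65 0 0 -4 0 0 0;65 0 0 -3 0 0 0;70 0 0 0 0 0 0"}}

```text
time: 16.68
tool_pos: [0.5741, -0.1891, 0.2171]
tool_rot: [3.138, -0.005, 0.231]
contact_force: [0.5, -0.3, -0.7]
opening: 0.063
grip_force: 0.0
```

```bash
python3 - <<'E'
from h import *
s=robot.read_camera("side");print(pan(s))
o=robot.observe();print(o["tool_pos"],o["contact_force"],o["opening"],o["time"])
f=200/np.tan(np.radians(s["fovy"])/2);print("px/mm",np.array(proj(s,[.571,-.189,.1]))-proj(s,[.571,-.189,.099]))
# pointer rows -> heights at face plate (approx x=.505,y=-.2)
print([ (z,np.round(proj(s,[.505,-.2,z]),1)) for z in (.09,.1,.11)])
E
```

```text
[('red', 4, np.float64(168.75)), ('pan rows', np.int64(162), np.int64(174), np.float64(167.77))]
[ 0.57256214 -0.18847098  0.21357051] [0.41078806 0.23139151 0.42234814] 0.064332012338047 16.775
px/mm [-0.0066862  -0.31390868]
[(0.09, array([348.1, 166.2])), (0.1, array([348.1, 163. ])), (0.11, array([348.1, 159.9]))]
```

Emit:
{"name": "apply_moves", "arguments": {"motion": "70 0 0 0 0 0 -0.166;70 0 0 0 0 0 -0.166;70 0 0 0 0 0 -0.166;70 0 0 0 0 0 -0.166;70 0 0 0 0 0 -0.166;70 0 0 0 0 0 -0.166;70 0 0 0 0 0 -0.166;70 0 0 0 0 0 -0.166;70 0 0 0 0 0 -0.166;70 5.4 0.74 0 0 0 0;70 5.4 0.74 0 0 0 0;70 5.4 0.74 0 0 0 0;70 5.4 0.74 0 0 0 0;70 5.4 0.74 0 0 0 0;70 5.4 0.74 0 0 0 0;70 5.4 0.74 0 0 0 0;70 5.4 0.74 0 0 0 0;70 0 0 5 0 0 0;70 0 0 5 0 0 0;70 0 0 0 0 0 0"}}

```text
time: 19.27
tool_pos: [0.5615, 0.2465, 0.1085]
tool_rot: [-3.13, 0.002, 1.725]
contact_force: [0.2, -0.2, 0.4]
opening: 0.0644
grip_force: 0.0
```

```bash
python3 - <<'E'
from h import *
s=robot.read_camera("side");print(pan(s)); print(robot.observe()["tool_pos"])
a=cv2.resize(s["img"][130:180,300:365][:,:,::-1],(650,500),interpolation=cv2.INTER_CUBIC)
cv2.imwrite("pics/i.png",a)
E
```

```text
[('red', 12, np.float64(175.08333333333334)), ('pan rows', np.int64(161), np.int64(173), np.float64(167.19))]
[0.56530103 0.24729266 0.11404249]
```

View pics/i.png

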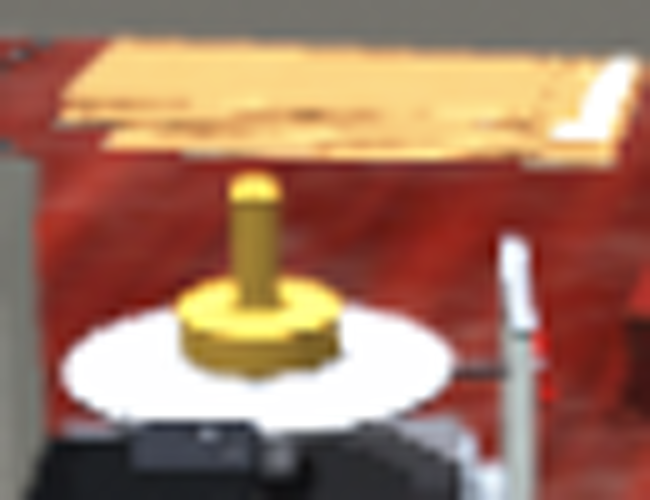

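Ring one lies flat on the pan around the spindle, which stands at crop (256,185). I'll take the next ring.

Emit:
{"name": "apply_moves", "arguments": {"motion": "70 0 0 4 0 0 0;70 0 0 3 0 0 0;70 0 0 2.3 0 0 0;70 0 0 1 0 0 0;70 0 0 0 0 0 0;70 0 0 0 0 0 0;40 0 0 0 0 0 0;40 0 0 0 0 0 0;40 0 0 0 0 0 0;40 0 0 0 0 0 0"}}

```text
time: 20.62
tool_pos: [0.5659, 0.2476, 0.0116]
tool_rot: [3.14, -0.0, 1.725]
contact_force: [0.1, -0.4, 5.8]
opening: 0.0489
grip_force: 25.0
```

Emit:
{"name": "apply_moves", "arguments": {"motion": "40 0 0 -2 0 0 0;40 0 0 -4.5 0 0 0;40 0 0 -4.5 0 0 0;40 0 0 -4.5 0 0 0;40 0 0 -4.5 0 0 0;40 0 0 0 0 0 0.166;40 0 0 0 0 0 0.166;40 0 0 0 0 0 0.166;40 0 0 0 0 0 0.166;40 0 0 0 0 0 0.166;40 0 0 0 0 0 0.166;40 0 0 0 0 0 0.166;40 0 0 0 0 0 0.166;40 0 0 0 0 0 0.166;40 0 0 0 0 0 0;40 0 0 0 0 0 0"}}

```text
time: 22.62
tool_pos: [0.5647, 0.2473, 0.2102]
tool_rot: [3.141, 0.001, 0.234]
contact_force: [-0.1, 0.1, -1.8]
opening: 0.0481
grip_force: 25.0
```

Emit:
{"name": "apply_moves", "arguments": {"motion": "40 -1.18 5.32 0 0 0 0;40 -1.18 5.32 0 0 0 0;40 -1.18 5.32 0 0 0 0;40 -1.18 5.32 0 0 0 0;40 -1.18 5.32 0 0 0 0;40 -1.18 5.32 0 0 0 0;40 -1.18 5.32 0 0 0 0;40 -1.18 5.32 0 0 0 0;40 0 0 2 0 0 0;40 0 0 1.8 0 0 0;40 0 0 0.4 0 0 0;40 0 0 0 0 0 0;40 0 0 0 0 0 0"}}

```text
time: 24.25
tool_pos: [0.571, -0.1885, 0.1697]
tool_rot: [3.141, -0.001, 0.232]
contact_force: [0.3, -0.1, -1.2]
opening: 0.0492
grip_force: 25.0
```

```bash
python3 - <<'E'
from h import *
s=robot.read_camera("side");print(pan(s));o=robot.observe();print(o["tool_pos"],o["contact_force"])
a=cv2.resize(s["img"][120:180,290:360][:,:,::-1],(560,480),interpolation=cv2.INTER_CUBIC)
cv2.imwrite("pics/j.png",a)
E
```

```text
[('red', 4, np.float64(166.5)), ('pan rows', np.int64(162), np.int64(174), np.float64(168.0))]
[ 0.57090413 -0.18845947  0.16953307] [ 0.80031302 -0.1182838  -1.51897416]
```

View pics/j.png

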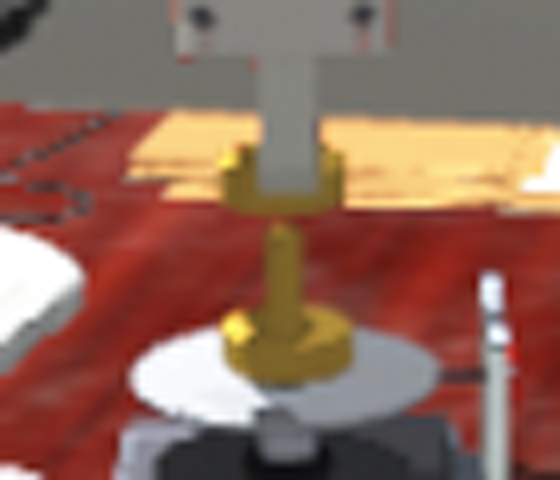

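The side crop shows the held ring centred at x≈283 directly over the spindle (≈283), with ring one flat below. I'll lower it in stages.

Emit:
{"name": "apply_moves", "arguments": {"motion": "40 0 0 0.5 0 0 0;40 0 0 0.4 0 0 0;40 0 0 0.4 0 0 0;40 0 0 0.4 0 0 0;40 0 0 0.4 0 0 0;40 0 0 0 0 0 0;40 0 0 0 0 0 0;40 0 0 0 0 0 0"}}

```text
time: 25.35
tool_pos: [0.5706, -0.1886, 0.1479]
tool_rot: [3.141, -0.0, 0.231]
contact_force: [-0.8, -0.1, -0.9]
opening: 0.0489
grip_force: 25.0
```

```bash
python3 - <<'E'
from h import *
s=robot.read_camera("side");print(pan(s));o=robot.observe();print(o["tool_pos"],o["contact_force"],o["torque"])
E
```

```text
[('red', 4, np.float64(166.5)), ('pan rows', np.int64(162), np.int64(173), np.float64(167.66))]
[ 0.57058796 -0.18854904  0.14786261] [-1.14467544 -0.2098967  -1.87239385] [0.03705663 0.0023883  0.01123842]
```

Emit:
{"name": "apply_moves", "arguments": {"motion": "40 0 0 0.7 0 0 0;40 0 0 0.7 0 0 0;40 0 0 0.6 0 0 0;40 0 0 0.4 0 0 0;40 0 0 0 0 0 0;40 0 0 0 0 0 0;40 0 0 0 0 0 0"}}

```text
time: 26.32
tool_pos: [0.5707, -0.1886, 0.124]
tool_rot: [3.141, -0.0, 0.231]
contact_force: [-0.5, -0.2, -1.7]
opening: 0.0488
grip_force: 25.0
```

Emit:
{"name": "apply_moves", "arguments": {"motion": "40 0 0 0.2 0 0 0;40 0 0 0.2 0 0 0;40 0 0 0.2 0 0 0;40 0 0 0.2 0 0 0;40 0 0 0 0 0 0;40 0 0 0 0 0 0;40 0 0 0 0 0 0;40 0 0 0 0 0 0"}}

```text
time: 27.32
tool_pos: [0.5706, -0.1886, 0.1158]
tool_rot: [3.141, -0.0, 0.231]
contact_force: [0.2, -0.2, -0.0]
opening: 0.0487
grip_force: 25.0
```

```bash
python3 - <<'E'
from h import *
for i in range(4):
    s=robot.read_camera("side");o=robot.observe();print(o["tool_pos"],o["contact_force"],o["torque"])
print(pan(s))
E
```

```text
[ 0.57053732 -0.1885271   0.11575154] [ 0.54409567  0.22306134 -0.13544948] [ 0.03171162  0.02270331 -0.02026932]
[ 0.57054017 -0.18853529  0.11576568] [-0.2333625   0.65326095 -1.60185218] [ 0.02422277 -0.04915301  0.01450438]
[ 0.57054652 -0.18853972  0.11575953] [-0.70315683  0.92461781 -0.04262725] [-0.03293256  0.00800162 -0.01805881]
[ 0.57053596 -0.18852764  0.11572701] [-1.27082047  0.54988431 -0.11041295] [ 0.06340415  0.04409404 -0.01502772]
[('red', 6, np.float64(167.66666666666666)), ('pan rows', np.int64(163), np.int64(175), np.float64(169.14))]
```

Emit:
{"name": "apply_moves", "arguments": {"motion": "40 0 0 0.15 0 0 0;40 0 0 0 0 0 0;55 0 0 0 0 0 0;58 0 0 0 0 0 0;62 0 0 0 0 0 0;65 0 0 0 0 0 0;65 0 0 0 0 0 0;65 0 0 -1 0 0 0;65 0 0 -3 0 0 0;65 0 0 -3 0 0 0;70 0 0 -3 0 0 0;70 -5 -3 0 0 0 0;70 -5 -3 0 0 0 0;70 0 -5 0 0 0 0;70 0 -5 0 0 0 0;70 0 -5 0 0 0 0;70 0 -5 0 0 0 0;70 0 0 0 0 0 0"}}

```text
time: 29.82
tool_pos: [0.4129, 0.0442, 0.2151]
tool_rot: [-3.142, -0.001, 0.235]
contact_force: [0.5, -0.0, 0.4]
opening: 0.0643
grip_force: 0.0
```

```bash
python3 - <<'E'
from h import *
s=robot.read_camera("side");t=robot.read_camera("top");print(pan(s));o=robot.observe();print(o["tool_pos"],o["tool_rot"],o["time"])
for nm,p,b in(("t",t,(365,170,410,220)),("s",s,(310,138,345,178))):
    im=cv2.cvtColor(p["img"],cv2.COLOR_RGB2HSV)[b[1]:b[3],b[0]:b[2]]
    m=(im[:,:,1]>110)&(im[:,:,0]>20)&(im[:,:,0]<33); v,u=np.nonzero(m); print(nm,[(int(r)+b[1],int(u[v==r].min())+b[0],int(u[v==r].max())+b[0]) for r in np.unique(v)])
# face plate strip columns: print colours down the plate
for c in range(345,358): print(c,[tuple(int(x) for x in s["img"][r,c]) for r in range(152,184,2)])
E
```

```text
[('red', 3, np.float64(166.66666666666666)), ('pan rows', np.int64(163), np.int64(175), np.float64(169.35))]
[0.41415404 0.0412406  0.21473845] [ 3.14072067e+00 -1.06136307e-03  2.30937998e-01] 29.975
t [(184, 385, 391), (185, 383, 393), (186, 383, 394), (187, 382, 395), (188, 381, 396), (189, 381, 396), (190, 380, 396), (191, 380, 396), (192, 379, 396), (193, 379, 396), (194, 379, 396), (195, 379, 396), (196, 380, 396), (197, 381, 395), (198, 381, 395), (199, 382, 394), (200, 384, 392), (201, 385, 391)]
s [(139, 324, 325), (140, 322, 344), (141, 344, 344), (143, 329, 333), (145, 342, 343), (150, 326, 327), (151, 323, 326), (152, 324, 326), (153, 324, 326), (154, 324, 325), (155, 321, 331), (156, 319, 332), (157, 318, 333), (158, 318, 333), (159, 318, 332), (160, 319, 332), (161, 319, 332), (162, 319, 330), (163, 318, 330), (164, 318, 332), (165, 319, 333), (166, 319, 333), (167, 319, 331), (168, 321, 329), (169, 325, 325)]
345 [(143, 35, 26), (145, 35, 26), (137, 39, 31), (129, 41, 34), (123, 44, 36), (130, 53, 46), (138, 56, 48), (153, 73, 67), (181, 165, 174), (131, 56, 49), (151,
[... 2489 characters left out ...]
 (135, 41, 32), (135, 45, 35), (130, 33, 25), (131, 39, 31), (127, 31, 24), (128, 36, 29), (134, 49, 42), (159, 48, 43), (115, 44, 40), (112, 48, 41), (119, 44, 37), (136, 64, 55), (138, 69, 62), (134, 67, 60)]
356 [(136, 38, 30), (142, 48, 40), (135, 45, 35), (134, 45, 35), (127, 31, 23), (130, 40, 32), (126, 31, 21), (126, 34, 28), (125, 44, 38), (124, 57, 50), (109, 45, 40), (120, 51, 45), (128, 47, 39), (139, 65, 57), (131, 62, 54), (132, 70, 64)]
357 [(139, 41, 30), (145, 51, 44), (134, 45, 37), (130, 41, 31), (126, 31, 24), (125, 37, 29), (124, 30, 21), (120, 32, 25), (114, 38, 32), (119, 58, 51), (113, 47, 41), (130, 53, 49), (131, 51, 43), (137, 66, 59), (125, 56, 48), (132, 72, 65)]
```

```bash
python3 - <<'E'
from h import *
import pickle
D={}
for n in("side","top"):
    P=[robot.read_camera(n) for _ in range(3)]
    q=dict(P[-1]); q["m"]={k:robot.trace(k,P[-1])[0]["pixels"] for k in("pan_top",) if robot.trace(k,P[-1])}
    q["img"]=np.mean([p["img"] for p in P],0); D[n]=q
    print(n,np.abs(P[0]["img"].astype(int)-P[1]["img"])[140:230,310:410].mean())
pickle.dump(D,open("D2.pkl","wb"))
t=D["top"]["img"]
print("top plate"); 
for r in range(214,234): print(r,[tuple(int(x) for x in t[r,c]) for c in range(376,412,3)])
for z in(.06,.09,.12,.15): print(z,proj(D["top"],[.503,-.198,z]))
for n in D: print(n,robot.observe()["time"],{k:v.sum() for k,v in D[n]["m"].items()})
E
```

```text
side 0.48185185185185186
top 1.9138148148148149
top plate
214 [(149, 154, 161), (224, 228, 232), (238, 241, 243), (240, 242, 244), (234, 238, 240), (219, 222, 228), (127, 129, 135), (111, 113, 119), (140, 142, 153), (135, 138, 147), (143, 149, 160), (147, 155, 167)]
215 [(90, 92, 97), (150, 154, 161), (213, 217, 223), (220, 224, 229), (197, 203, 211), (152, 157, 165), (86, 87, 92), (124, 127, 136), (140, 145, 155), (134, 140, 152), (151, 161, 174), (138, 140, 151)]
216 [(97, 98, 105), (94, 95, 99), (127, 131, 136), (133, 137, 142), (118, 121, 127), (121, 123, 131), (92, 95, 100), (129, 134, 144), (142, 153, 164), (150, 157, 173), (164, 177, 191), (145, 147, 159)]
217 [(125, 126, 136), (101, 104, 111), (82, 83, 88), (76, 78, 82), (78, 79, 86), (122, 123, 134), (114, 120, 130), (139, 148, 159), (163, 174, 190), (172, 185, 200), (189, 201, 215), (143, 143, 153)]
218 [(144, 146, 156), (132, 133, 142), (97, 99, 106), (98, 100, 108), (96, 101, 108), (129, 131, 142), (133, 142, 154), (163, 176, 190), (189, 204, 217), (188, 202, 217), (170, 181, 193), (106, 96, 101)]
219 [(146, 149, 159), (1
[... 2454 characters left out ...]
, (74, 32, 27), (72, 35, 33), (78, 39, 35), (84, 40, 35), (107, 45, 34), (131, 46, 35), (137, 47, 33), (140, 48, 32), (144, 55, 44), (143, 52, 39), (141, 56, 43)]
233 [(109, 48, 42), (84, 30, 25), (70, 31, 26), (84, 38, 33), (98, 47, 41), (116, 43, 32), (129, 46, 35), (131, 44, 36), (129, 44, 32), (131, 51, 39), (129, 49, 37), (129, 50, 42)]
0.06 [np.float64(389.67158988822905), np.float64(220.59686339742586)]
0.09 [np.float64(391.7480920056337), np.float64(218.86927815484336)]
0.12 [np.float64(393.94181129656636), np.float64(217.04417186594597)]
0.15 [np.float64(396.26296128237607), np.float64(215.11304719831625)]
side 30.475 {'pan_top': np.int64(364)}
top 30.475 {'pan_top': np.int64(1011)}
```

```bash
python3 - <<'E'
from h import *
import pickle
D=pickle.load(open("D2.pkl","rb")); a=D["side"]["img"]; b=cv2.imread("pics/side1.png")[:,:,::-1].astype(float)
i=cv2.imread("pics/i.png")[:,:,::-1].astype(float); i=cv2.resize(i,(65,50),interpolation=cv2.INTER_AREA)
I=np.zeros((400,640,3)); I[130:180,300:365]=i
for n,im in(("T0",b),("T1",I),("T2",a)):
    print(n)
    for r in range(156,180): print(r,[tuple(int(x) for x in im[r,c]) for c in range(351,358)])
P=D["side"]
for x in(.500,.505,.51): 
  for y in (-.2,-.23,-.17): print(x,y,np.round(proj(P,[x,y,.11]),2),np.round(proj(P,[x,y,.07]),2))
E
```

```text
T0
156 [(237, 244, 250), (185, 176, 192), (124, 35, 29), (129, 37, 29), (131, 41, 32), (131, 43, 33), (129, 43, 37)]
157 [(236, 243, 249), (187, 182, 198), (126, 46, 41), (133, 41, 32), (134, 46, 36), (134, 48, 39), (131, 47, 40)]
158 [(226, 235, 244), (192, 189, 205), (131, 61, 60), (132, 42, 33), (132, 45, 34), (130, 44, 34), (126, 41, 31)]
159 [(226, 233, 242), (201, 196, 212), (137, 71, 71), (128, 34, 27), (128, 34, 26), (125, 31, 25), (124, 31, 24)]
160 [(223, 232, 241), (210, 207, 224), (156, 90, 92), (134, 32, 25), (126, 31, 24), (123, 31, 22), (122, 31, 23)]
161 [(211, 224, 235), (228, 232, 241), (226, 143, 154), (177, 35, 28), (125, 36, 28), (123, 36, 29), (121, 35, 29)]
162 [(188, 200, 215), (221, 231, 241), (252, 161, 174), (232, 38, 30), (127, 38, 30), (125, 38, 30), (122, 36, 29)]
163 [(131, 140, 141), (115, 122, 125), (252, 91, 89), (239, 51, 45), (126, 36, 28), (123, 34, 25), (120, 31, 23)]
164 [(163, 169, 169), (165, 172, 171), (236, 128, 127), (208, 65, 63), (125, 31, 23), (122, 29, 21), (119, 27, 20)]
165 [(160, 167, 166), (165, 174, 173), (227, 104, 102), (202, 34,
[... 6910 characters left out ...]
, 178), (132, 110, 107), (115, 47, 41), (126, 51, 42), (134, 55, 45), (135, 59, 50)]
178 [(171, 181, 179), (172, 180, 179), (140, 115, 112), (128, 62, 54), (135, 64, 54), (138, 65, 55), (136, 65, 58)]
179 [(172, 182, 182), (169, 174, 173), (142, 113, 110), (134, 69, 62), (138, 67, 60), (135, 64, 57), (131, 62, 53)]
0.5 -0.2 [349.71 159.97] [349.7  172.52]
0.5 -0.23 [351.57 156.89] [351.54 169.23]
0.5 -0.17 [347.78 163.16] [347.79 175.93]
0.505 -0.2 [348.07 159.87] [348.08 172.41]
0.505 -0.23 [349.96 156.8 ] [349.95 169.14]
0.505 -0.17 [346.1  163.07] [346.14 175.82]
0.51 -0.2 [346.43 159.78] [346.46 172.31]
0.51 -0.23 [348.35 156.72] [348.36 169.04]
0.51 -0.17 [344.43 162.97] [344.49 175.71]
```

Emit:
{"name": "apply_moves", "arguments": {"motion": "0 2 5.2 0 0 0 0;0 2 5.2 0 0 0 0;0 2 5.2 0 0 0 0;0 2 5.2 0 0 0 0;0 2 5.2 0 0 0 0;0 0 0 3 0 0 0;0 0 0 2.5 0 0 0;0 0 0 0 0 0 0;0 0 0 0 0 0 0;0 0 0 0 0 0 0", "force": 10}}

```text
time: 31.72
tool_pos: [0.5712, -0.1887, 0.1607]
tool_rot: [3.14, -0.002, 0.231]
contact_force: [0.5, 0.0, 0.0]
opening: 0.0004
grip_force: 0.0
```

```bash
cat >> h.py <<'E'
def snap(n,k=5):
    import pickle
    A=[];F=[];Z=[]
    for _ in range(k):
        p=robot.read_camera("side");o=robot.observe();A.append(p["img"].astype(float));F.append(o["contact_force"]);Z.append(o["tool_pos"])
    im=np.mean(A,0); pickle.dump(im,open(n+".pkl","wb")); print(n,"F",np.round(np.mean(F,0),2),"pos",np.round(np.mean(Z,0),4),"open",o["opening"],"t",o["time"])
    return im
def shift(a,b,box=(300,154,357,178)):
    x0,y0,x1,y1=box; f=lambda i:cv2.cvtColor(i[y0:y1,x0:x1].astype(np.float32),cv2.COLOR_RGB2GRAY)
    W=np.eye(2,3,dtype=np.float32); c,W=cv2.findTransformECC(f(a),f(b),W,cv2.MOTION_TRANSLATION); return W[:,2],c
E
python3 -c "
from h import *
snap('base')"
```

```text
base F [-0.24 -0.03  0.06] pos [ 0.5709 -0.1886  0.1601] open 0.0006899893342706017 t 31.975
```

Emit:
{"name": "apply_moves", "arguments": {"motion": "0 0 0 0.8 0 0 0;0 0 0 0.6 0 0 0;0 0 0 0.4 0 0 0;0 0 0 0.3 0 0 0;0 0 0 0.3 0 0 0;0 0 0 0 0 0 0;0 0 0 0 0 0 0;0 0 0 0 0 0 0"}}

```text
time: 32.98
tool_pos: [0.5706, -0.1886, 0.1354]
tool_rot: [3.141, -0.0, 0.231]
contact_force: [-0.4, 1.1, 1.9]
opening: 0.0007
grip_force: 0.9
```

```bash
python3 -c "
from h import *
import pickle
a=snap('p1',6);b=pickle.load(open('base.pkl','rb'))
print(shift(b,a),shift(b,a,(348,158,358,178)),shift(b,a,(300,160,357,178)))
print([tuple(int(x) for x in a[r,354]) for r in range(162,176)],[tuple(int(x) for x in b[r,354]) for r in range(162,176)])"
```

```text
p1 F [-1.15  0.89  1.7 ] pos [ 0.5706 -0.1885  0.1353] open 0.0005606826739544665 t 33.275
(array([-0.08324293,  2.1806588 ], dtype=float32), 0.9801012990231206) (array([0.00936158, 0.74040586], dtype=float32), 0.9910534102071323) (array([-0.1259393,  2.2049413], dtype=float32), 0.9817858723973465)
[(136, 37, 30), (136, 38, 31), (135, 34, 29), (132, 33, 28), (138, 39, 31), (154, 51, 43), (151, 44, 38), (150, 41, 36), (141, 47, 42), (127, 36, 32), (136, 35, 30), (145, 38, 33), (121, 37, 31), (115, 44, 38)] [(137, 37, 30), (137, 38, 31), (136, 34, 29), (138, 32, 26), (148, 34, 26), (148, 46, 41), (128, 51, 48), (138, 35, 31), (149, 36, 31), (153, 39, 33), (126, 45, 40), (129, 54, 48), (120, 49, 41), (115, 44, 39)]
```

The press gives a consistent reading: T2 = 164 − 135.3 − ≈6.9 ≈ 21.8 mm. The force and the image shift agree on the 6.9 mm, and the earlier contact heights agree too. That is short of green (24.3 mm), so a third ring is needed and should bring it to about 28 mm. I'll take the ring at (.535,.3025).

Emit:
{"name": "apply_moves", "arguments": {"motion": "0 0 0 -0.4 0 0 0;0 0 0 -0.6 0 0 0;0 0 0 -1.8 0 0 0;0 0 0 -5 0 0 0;70 0 0 0 0 0 -0.166;70 0 0 0 0 0 -0.166;70 0 0 0 0 0 -0.166;70 0 0 0 0 0 -0.166;70 0 0 0 0 0 -0.166;70 0 0 0 0 0 -0.166;70 0 0 0 0 0 -0.166;70 0 0 0 0 0 -0.166;70 0 0 0 0 0 -0.166;70 0 0 0 0 0 0", "force": 25}}

```text
time: 35.02
tool_pos: [0.5706, -0.1886, 0.2135]
tool_rot: [3.141, 0.0, 1.723]
contact_force: [-0.8, 0.5, -0.1]
opening: 0.0642
grip_force: 0.0
```

Emit:
{"name": "apply_moves", "arguments": {"motion": "70 5.45 0.45 0 0 0 0;70 5.45 0.45 0 0 0 0;70 5.45 0.45 0 0 0 0;70 5.45 0.45 0 0 0 0;70 5.45 0.45 0 0 0 0;70 5.45 0.45 0 0 0 0;70 5.45 0.45 0 0 0 0;70 5.45 0.45 0 0 0 0;70 5.45 0.45 0 0 0 0;70 0 0 5 0 0 0;70 0 0 5 0 0 0;70 0 0 3 0 0 0;70 0 0 0 0 0 0;70 0 0 0 0 0 0"}}

```text
time: 36.78
tool_pos: [0.5363, 0.3027, 0.0847]
tool_rot: [3.139, -0.0, 1.723]
contact_force: [0.8, -0.1, 0.5]
opening: 0.0643
grip_force: 0.0
```

```bash
python3 - <<'E'
from h import *
s=robot.read_camera("side");o=robot.observe();print(o["tool_pos"],o["tool_rot"],o["opening"],o["time"])
for r in robot.trace("ring_a",s):
    v,u=np.nonzero(r["pixels"]);print(round(r["score"],2),u.min(),u.max(),v.min(),v.max(),np.round(r["pixels"].sum()))
print(proj(s,[.535,.3025,.018]))
E
```

```text
[0.53649704 0.30283102 0.08516108] [ 3.13827167e+00 -7.26654888e-04  1.72350853e+00] 0.06465798331948036 36.825
0.9 274 297 272 291 369
0.83 256 280 290 305 332
0.81 353 376 267 285 367
0.56 317 333 155 165 146
0.17 234 333 238 316 5368
[np.float64(287.6336104830984), np.float64(276.2459242737454)]
```

Emit:
{"name": "apply_moves", "arguments": {"motion": "70 0 0 3 0 0 0;70 0 0 2.4 0 0 0;70 0 0 1.4 0 0 0;70 0 0 0.6 0 0 0;70 0 0 0 0 0 0;70 0 0 0 0 0 0;40 0 0 0 0 0 0;40 0 0 0 0 0 0;40 0 0 0 0 0 0;40 0 0 0 0 0 0"}}

```text
time: 38.12
tool_pos: [0.536, 0.3026, 0.0098]
tool_rot: [3.14, -0.0, 1.725]
contact_force: [0.4, 0.0, 5.1]
opening: 0.0493
grip_force: 25.0
```

Emit:
{"name": "apply_moves", "arguments": {"motion": "40 0 0 -2 0 0 0;40 0 0 -4.5 0 0 0;40 0 0 -4.5 0 0 0;40 0 0 -4.5 0 0 0;40 0 0 -4.5 0 0 0;40 0 0 0 0 0 0.166;40 0 0 0 0 0 0.166;40 0 0 0 0 0 0.166;40 0 0 0 0 0 0.166;40 0 0 0 0 0 0.166;40 0 0 0 0 0 0.166;40 0 0 0 0 0 0.166;40 0 0 0 0 0 0.166;40 0 0 0 0 0 0.166;40 0 0 0 0 0 0;40 0 0 0 0 0 0"}}

```text
time: 40.12
tool_pos: [0.535, 0.3023, 0.2087]
tool_rot: [3.141, 0.001, 0.234]
contact_force: [0.8, 0.8, -1.9]
opening: 0.0491
grip_force: 25.0
```

Emit:
{"name": "apply_moves", "arguments": {"motion": "40 -0.87 5.4 0 0 0 0;40 -0.87 5.4 0 0 0 0;40 -0.87 5.4 0 0 0 0;40 -0.87 5.4 0 0 0 0;40 -0.87 5.4 0 0 0 0;40 -0.87 5.4 0 0 0 0;40 -0.87 5.4 0 0 0 0;40 -0.87 5.4 0 0 0 0;40 -0.87 5.4 0 0 0 0;40 0 0 2 0 0 0;40 0 0 1.8 0 0 0;40 0 0 0.6 0 0 0;40 0 0 0 0 0 0;40 0 0 0 0 0 0;40 0 0 0 0 0 0"}}

```text
time: 42.0
tool_pos: [0.5706, -0.1886, 0.166]
tool_rot: [3.141, -0.001, 0.231]
contact_force: [-0.3, -0.1, -1.8]
opening: 0.0492
grip_force: 25.0
```

```bash
python3 - <<'E'
from h import *
a=snap("h3",2)
im=cv2.cvtColor(a.astype(np.uint8),cv2.COLOR_RGB2HSV)
m=(im[:,:,1]>110)&(im[:,:,0]>16)&(im[:,:,0]<33)
for r in range(138,172):
    u=np.nonzero(m[r,310:342])[0]+310
    if len(u): print(r,u.min(),u.max(),len(u))
j=cv2.imread("pics/j.png"); j=cv2.cvtColor(cv2.resize(j,(70,60),interpolation=cv2.INTER_AREA),cv2.COLOR_BGR2HSV)
m=(j[:,:,1]>110)&(j[:,:,0]>16)&(j[:,:,0]<33)
print("ref j",[(r+120,np.nonzero(m[r,20:52])[0].min()+310,np.nonzero(m[r,20:52])[0].max()+310) for r in range(18,48) if m[r,20:52].any()])
E
```

```text
h3 F [-0.54 -0.43 -0.92] pos [ 0.5705 -0.1886  0.1658] open 0.04928320715650899 t 42.1
138 310 341 23
139 310 341 23
140 315 341 18
141 310 341 20
142 316 341 16
143 312 341 21
144 312 341 17
145 317 341 17
146 319 330 12
150 324 326 3
151 324 326 3
152 324 326 3
153 324 326 3
154 324 326 3
155 323 327 5
156 320 332 13
157 318 333 16
158 317 333 17
159 318 333 16
160 318 333 16
161 318 333 16
162 318 333 16
163 318 333 16
164 318 333 16
165 318 333 16
166 319 333 15
167 319 332 14
168 320 331 12
169 322 326 5
ref j [(138, np.int64(310), np.int64(341)), (139, np.int64(310), np.int64(341)), (140, np.int64(314), np.int64(341)), (141, np.int64(310), np.int64(341)), (142, np.int64(314), np.int64(341)), (143, np.int64(312), np.int64(341)), (144, np.int64(312), np.int64(341)), (145, np.int64(319), np.int64(341)), (146, np.int64(326), np.int64(326)), (148, np.int64(325), np.int64(325)), (149, np.int64(324), np.int64(326)), (150, np.int64(324), np.int64(326)), (151, np.int64(324), np.int64(326)), (152, np.int64(324), np.int64(326)), (153, np.int64(324), np.int64(326)), (154, np.int64(324), np.int64(326)), (155, np.int64(324), np.int64(326)), (156, np.int64(324), np.int64(326)), (157, np.int64(324), np.int64(327)), (158, np.int64(323), np.int64(327)), (159, np.int64(319), np.int64(332)), (160, np.int64(318), np.int64(333)), (161, np.int64(318), np.int64(333)), (162, np.int64(318), np.int64(333)), (163, np.int64(318), np.int64(333)), (164, np.int64(318), np.int64(333)), (165, np.int64(319), np.int64(332)), (166, np.int64(320), np.int64(331)), (167, np.int64(322), np.int64(327))]
```

Emit:
{"name": "apply_moves", "arguments": {"motion": "40 0 0 0.7 0 0 0;40 0 0 0.5 0 0 0;40 0 0 0.4 0 0 0;40 0 0 0.4 0 0 0;40 0 0 0.2 0 0 0;40 0 0 0 0 0 0;40 0 0 0 0 0 0;40 0 0 0 0 0 0"}}

```text
time: 43.1
tool_pos: [0.5702, -0.1887, 0.1433]
tool_rot: [3.141, 0.0, 0.231]
contact_force: [-1.5, -1.1, -0.7]
opening: 0.0492
grip_force: 25.0
```

```bash
python3 -c "
from h import *
import pickle
a=snap('q1',5);b=pickle.load(open('h3.pkl','rb'));print(shift(b,a,(300,156,357,178)))"
```

```text
q1 F [-0.56 -0.9  -1.17] pos [ 0.5702 -0.1887  0.1433] open 0.04935069938123151 t 43.35
(array([-0.08863307,  0.18935563], dtype=float32), 0.990692051866539)
```

Emit:
{"name": "apply_moves", "arguments": {"motion": "40 -0.06 0.06 0 0 0 0;40 0 0 0 0 0 0;40 0 0 0 0 0 0;40 0 0 0 0 0 0"}}

```text
time: 43.85
tool_pos: [0.5699, -0.1893, 0.1432]
tool_rot: [3.141, -0.0, 0.231]
contact_force: [0.9, 0.4, -1.5]
opening: 0.049
grip_force: 25.0
```

```bash
python3 -c "
from h import *
import pickle
a=snap('q2',6);b=pickle.load(open('h3.pkl','rb'));print(shift(b,a,(300,156,357,178)))"
```

```text
q2 F [-0.29 -0.6  -1.55] pos [ 0.5698 -0.1893  0.1432] open 0.04950697167758948 t 44.15
(array([-0.07669947,  0.01765358], dtype=float32), 0.9946396682669868)
```

Emit:
{"name": "apply_moves", "arguments": {"motion": "40 0 0 0.5 0 0 0;40 0 0 0.4 0 0 0;40 0 0 0.3 0 0 0;40 0 0 0.2 0 0 0;40 0 0 0.2 0 0 0;40 0 0 0.2 0 0 0;40 0 0 0.2 0 0 0;40 0 0 0 0 0 0;40 0 0 0 0 0 0;40 0 0 0 0 0 0;40 0 0 0 0 0 0"}}

```text
time: 45.52
tool_pos: [0.5698, -0.1894, 0.1233]
tool_rot: [3.141, -0.0, 0.231]
contact_force: [-0.1, -0.1, 0.3]
opening: 0.0494
grip_force: 25.0
```

```bash
python3 -c "
from h import *
import pickle
a=snap('q3',6);b=pickle.load(open('h3.pkl','rb'));print(shift(b,a,(300,156,357,178)))"
```

```text
q3 F [-0.3   0.08 -0.69] pos [ 0.5698 -0.1894  0.1233] open 0.0494435382384357 t 45.825
(array([-0.13507412,  1.6445634 ], dtype=float32), 0.9820656973870533)
```

Emit:
{"name": "apply_moves", "arguments": {"motion": "40 0 0 0.12 0 0 0;40 0 0 0 0 0 0;55 0 0 0 0 0 0;58 0 0 0 0 0 0;62 0 0 0 0 0 0;65 0 0 0 0 0 0;65 0 0 0 0 0 0;65 0 0 -1 0 0 0;65 0 0 -3 0 0 0;65 0 0 -3 0 0 0;70 0 0 -3 0 0 0;70 -5 -3 0 0 0 0;70 -5 -3 0 0 0 0;70 0 -5 0 0 0 0;70 0 -5 0 0 0 0;70 0 -5 0 0 0 0;70 0 -5 0 0 0 0;70 0 0 0 0 0 0;70 0 0 0 0 0 0"}}

```text
time: 48.2
tool_pos: [0.4134, 0.0407, 0.2226]
tool_rot: [3.141, -0.001, 0.232]
contact_force: [-0.3, -0.1, -0.2]
opening: 0.0642
grip_force: 0.0
```

```bash
python3 - <<'E'
from h import *
import pickle
a=snap("fin",3); b=pickle.load(open("D2.pkl","rb"))["side"]["img"]
print("shift from T2",shift(b,a,(348,158,358,178)),shift(b,a,(300,160,320,180)),shift(b,a,(300,160,357,180)))
print("red col354",[tuple(int(x) for x in a[r,354]) for r in range(164,178)])
im=cv2.cvtColor(a.astype(np.uint8),cv2.COLOR_RGB2HSV); m=(im[:,:,1]>110)&(im[:,:,0]>16)&(im[:,:,0]<33)
print([(r,np.nonzero(m[r,310:342])[0].min()+310,np.nonzero(m[r,310:342])[0].max()+310) for r in range(148,176) if m[r,310:342].any()])
s=robot.read_camera("side")
for k in("ring_a",):
    for r in robot.search_frame(k,s): print(np.round(r["centre"],3),round(r["score"],2))
print(pan(s))
E
```

```text
fin F [-0.25 -0.01 -0.08] pos [0.4134 0.04   0.2223] open 0.06413011764273141 t 48.35
shift from T2 (array([-0.00452855,  0.02221995], dtype=float32), 0.9982191024496502) (array([-0.22184992,  1.8043336 ], dtype=float32), 0.9920699561619764) (array([0.01747015, 1.777109  ], dtype=float32), 0.9891062390493033)
red col354 [(129, 33, 28), (127, 31, 26), (133, 37, 29), (151, 46, 40), (153, 43, 37), (141, 39, 35), (130, 45, 41), (138, 37, 32), (151, 38, 32), (163, 37, 32), (111, 38, 32), (111, 43, 37), (112, 42, 37), (115, 47, 40)]
[(151, np.int64(324), np.int64(327)), (152, np.int64(319), np.int64(331)), (153, np.int64(317), np.int64(332)), (154, np.int64(317), np.int64(333)), (155, np.int64(317), np.int64(333)), (156, np.int64(317), np.int64(332)), (157, np.int64(317), np.int64(332)), (158, np.int64(317), np.int64(332)), (159, np.int64(317), np.int64(333)), (160, np.int64(318), np.int64(333)), (161, np.int64(318), np.int64(333)), (162, np.int64(318), np.int64(333)), (163, np.int64(318), np.int64(333)), (164, np.int64(318), np.int64(333)), (165, np.int64(318), np.int64(333)), (166, np.int64(319), np.int64(333)), (167, np.int64(319), np.int64(333)), (168, np.int64(319), np.int64(333)), (169, np.int64(319), np.int64(332)), (170, np.int64(321), np.int64(330)), (171, np.int64(325), np.int64(325))]
[0.379 0.263 0.014] 0.75
[0.55  0.376 0.022] 0.7
[ 0.57  -0.163  0.106] 0.57
[ 0.57  -0.169  0.128] 0.41
[('red', 0, None), ('pan rows', np.int64(153), np.int64(160), np.float64(156.46))]
```

```bash
python3 -c "
from h import *
print(robot.hand_in())"
```

```text
the job is handed in; nothing more can be done
None
```

I handed in with three rings stacked flat on the spindle and the gripper clear; pan travel is about 28 mm by my estimate (green is 24.3–31.9 mm, and the band itself wasn't readable in the cameras), and the fourth ring is still in the tray.

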